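# Lay a specimen set out in its colour-matched cradles

### The job

Lay the specimens lying loose on the bench out for handover: each of the three blood tubes in the cradle whose coloured end matches its cap, cap over the coloured end, and the green slide box lengthwise in the green-ended cradle, each squarely on its printed outline. Set each down gently rather than dropping it, let go of all of them, and leave the timer and the beaker alone.

Things in the scene. Friction and masses are not known exactly. Their poses are not given: they have to be found in the camera images.
- purple_tube (a point): Loose blood tube with purple cap, lying flat, 103 mm long, 15 g; body 13 mm thick (fingers close to 9-13), cap 16.5. Point: cap centre, on the axis, 8 mm above what it lies on; x along the tube, out through the cap; z up. Cap ends 12 mm ahead (+x), closed end 90 mm behind, middle 39 behind; grip across, 34 mm behind, TCP 22 mm above what it lies on. Does not roll. Tubes in racks are not meant.
- purple_cradle: Fixed white cradle with purple end, 150x64 mm. Origin: centre of underside; x along it to the purple end, z up. Flat resting face 8 mm up, printed tube outline centred. Cheeks at x=+-52 mm (18 long, top 16 high) leave a channel 38 wide; end lips at x=+-72, 11 high; middle (x -43..43) open to the sides for fingers. Laid rightly, the tube's cap centre is at x=+39, y=0.
- yellow_tube (a point): Loose blood tube with yellow cap, lying flat, 103 mm long, 15 g; body 13 mm thick (fingers close to 9-13), cap 16.5. Point: cap centre, on the axis, 8 mm above what it lies on; x along the tube, out through the cap; z up. Cap ends 12 mm ahead (+x), closed end 90 mm behind, middle 39 behind; grip across, 34 mm behind, TCP 22 mm above what it lies on. Does not roll. Tubes in racks are not meant.
- yellow_cradle: Fixed white cradle with yellow end, 150x64 mm. Origin: centre of underside; x along it to the yellow end, z up. Flat resting face 8 mm up, printed tube outline centred. Cheeks at x=+-52 mm (18 long, top 16 high) leave a channel 38 wide; end lips at x=+-72, 11 high; middle (x -43..43) open to the sides for fingers. Laid rightly, the tube's cap centre is at x=+39, y=0.
- red_tube (a point): Loose blood tube with red cap, lying flat, 103 mm long, 15 g; body 13 mm thick (fingers close to 9-13), cap 16.5. Point: cap centre, on the axis, 8 mm above what it lies on; x along the tube, out through the cap; z up. Cap ends 12 mm ahead (+x), closed end 90 mm behind, middle 39 behind; grip across, 34 mm behind, TCP 22 mm above what it lies on. Does not roll. Tubes in racks are not meant.
- red_cradle: Fixed white cradle with red end, 150x64 mm. Origin: centre of underside; x along it to the red end, z up. Flat resting face 8 mm up, printed tube outline centred. Cheeks at x=+-52 mm (18 long, top 16 high) leave a channel 38 wide; end lips at x=+-72, 11 high; middle (x -43..43) open to the sides for fingers. Laid rightly, the tube's cap centre is at x=+39, y=0.
- slide_box: Dark green closed slide box, 33x85x24 mm, 70 g. Origin: centre of underside; y along its 85 mm length, x across its 33 mm width, z up. Grip across the width, TCP 22 mm above what it stands on.
- green_cradle: Fixed white cradle with dark green end, for the slide box, 150x74 mm. Origin: centre of underside; x along it to the green end, z up. Flat resting face 8 mm up, printed outline 88x36 centred on the origin; box lies along x, either way round. Cheeks at x=+-52 mm (18 long, top 16 high) leave a channel 54 wide; end lips at x=+-72, 11 high; middle (x -43..43) open to the sides for fingers.
- timer: Bystander: white bench timer, 62 x 66 x 20 mm, loose, beyond the work. Origin at the centre of its underside. Leave it alone.
- beaker: Bystander: clear beaker, 55 mm across, 66 mm tall, loose, at the left of the work. Origin at the centre of its underside. Leave it alone.

How it is judged:
By the outcome, as a careful person would: the job done as asked, in the order asked, and still so for the second after the job is handed in, with the robot touching nothing.
It also fails if it takes over 102 s, if anything falls off the work surface, if the arm or the gripper's body presses on something with over 40 N, if the wrist force passes 120 N, or if a joint passes its speed limit or range.

### The arm

A 6-joint arm with a two-finger parallel gripper is mounted at the origin on a cart in front of the work surface, level with it; the furniture and walls round the work are solid. World frame = base frame: x ahead of the robot, y to its left, z up, the work surface at z = 0. Lengths are in m, angles in rad, forces in N, time in s.
With the tool pointing down it reaches from about 0.375 to 0.9 m from the base axis. Payload 3.1 kg.
Tool frame: the origin (TCP) lies between the finger pads, 19 mm behind the fingertips; this is the grasp point; z points along the fingers, y is the direction in which the jaws open and shut (so a half turn about z gives the same grasp; the last joint's range is limited). The gripper opens to 87 mm and grips with 3 to 60 N. Pads are 19 mm wide; open, the fingers measure 117 mm over their backs; the gripper's body (75 mm by 190 mm) begins 51 mm behind the grasp point.
Start: joints at [1.044, 0.527, 1.433, -0, 1.181, -0.178], TCP at [0.213, 0.588, 0.241] pointing down, gripper open.
Joint ranges: [-3.08, 3.08], [-0.75, 2.2], [0.22, 2.44], [-1.43, 4.57], [0, 2.65], [-2.85, 2.85]. Speed limits (rad/s): [2.79, 2.79, 3.14, 3.14, 3.14, 3.14].

### API

Orientations are given as a unit quaternion [x, y, z, w].
In Python, from workcell import arm gives the robot as it stands. Calls block until the motion is done:
- arm.movep(position, orientation): joint-space move of the TCP to a pose.
- arm.move_linear(position, speed=0.15, attitude=None): straight line of the TCP; attitude=None keeps the orientation; speed is the mean speed in m/s.
- arm.movej(angles): joint-space move.
- arm.command_gripper(opening, grip_force=None): finger opening in m; grip_force is the grip in N (None keeps the last); returns when the fingers have stopped.
- arm.pause(seconds).
- arm.inverse_kinematics(position, orientation): joint angles nearest the present ones, or None.
- arm.grab_frame(name): name is "scene" or "top"; returns a dict with "pixels" (384x512x3 uint8, red, green, blue), "fx", "fy", "cx", "cy" (pixels), "extrinsics" (4x4, takes a point from camera to world coordinates). Camera axes: x right, y up, looking along -z (the intrinsics and any distortion apply to the point x, -y, -z); pixel columns grow to the right and rows downward; lengths in m; the calibration is good to about 2 mm. A picture is of the moment at which its call begins. There is no depth.
A pose or a line that the arm cannot do raises arm.MotionError and nothing moves.
- arm.close_job(): hands the job in, once; it reports no verdict.
Readings, each from a call of its own:
- arm.current_time_s(): time.
- arm.current_joints(): joint angles.
- arm.current_joint_vel(): joint speeds.
- arm.current_effort(): joint torques, N m.
- arm.current_tool_pos(): TCP position.
- arm.current_eef_rot(): TCP orientation.
- arm.current_wrist_force(): force on the tool from outside, world axes, zero at the start.
- arm.current_ft_torque(): the same for the moment, N m.
- arm.current_opening(): finger opening in m.
Only numpy, scipy, OpenCV 4.12 (cv2) and the standard library are available. Lean on these libraries where they do the work, as an engineer would, in place of code of your own. Each camera call takes 0.05 s, during which the arm holds its last target.

## Working session

There is one attempt and no reset: what is moved stays moved. The work goes in short steps, each a Python script; the robot and the scene stay as the last script left them, time stands still between calls to the robot, and variables do not carry over. Pictures are saved under pics/ and viewed, and the job is handed in when it is done.

```bash
ls; mkdir -p pics; python3 - <<'E'
from workcell import arm
import cv2
for n in("scene","top"):
    f=arm.grab_frame(n)
    cv2.imwrite(f"pics/{n}0.png",f["pixels"][:,:,::-1])
    print(n,{k:(v if k!="pixels" else 0) for k,v in f.items()})
print(arm.current_time_s(),arm.current_eef_rot(),arm.current_opening())
E
```

```text
pics
scene {'pixels': 0, 'fx': 354.4045164833832, 'fy': 354.4045164833832, 'cx': 258.9473492051522, 'cy': 196.3709836029166, 'extrinsics': array([[ 0.6459226 ,  0.33585792, -0.68555339, -0.08998542],
       [-0.76331846,  0.27078464, -0.5865327 , -0.52448583],
       [-0.01135432,  0.90215028,  0.43127247,  0.50349373],
       [ 0.        ,  0.        ,  0.        ,  1.        ]])}
top {'pixels': 0, 'fx': 395.2205543452086, 'fy': 395.2205543452086, 'cx': 256.6879125457625, 'cy': 194.94555390263608, 'extrinsics': array([[-0.02685014,  0.99374762, -0.1083731 ,  0.51055132],
       [-0.99960707, -0.02756393, -0.00509353,  0.09543329],
       [-0.00804887,  0.10819376,  0.99409724,  1.09829959],
       [ 0.        ,  0.        ,  0.        ,  1.        ]])}
0.1 [ 1.73027580e-01  9.84916456e-01 -9.51495480e-04 -3.53303463e-04] 0.08748491537716076
```

View pics/scene0.png

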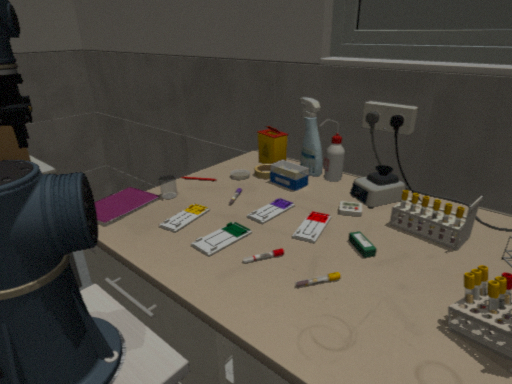

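View pics/top0.png

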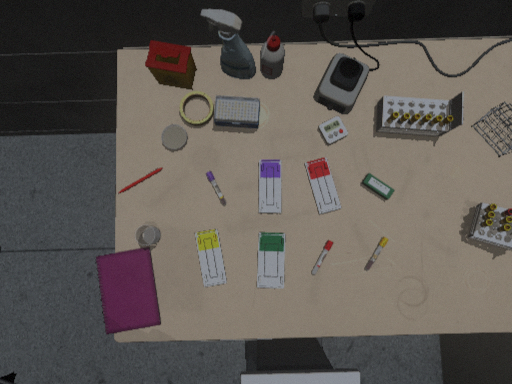

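The top view shows the loose purple tube at about (215,186), the red at (322,257), the yellow at (377,252) and the box at (377,187). The cradles are purple (270,187), red (322,186), yellow (210,258) and green (271,261). I'll enlarge these areas.

```bash
python3 - <<'E'
import cv2
a=cv2.imread("pics/top0.png")
c=a[145:300,185:405]; c=cv2.resize(c,None,fx=3.6,fy=3.6,interpolation=cv2.INTER_CUBIC)
c=cv2.convertScaleAbs(c,alpha=1.3)
cv2.imwrite("pics/topz.png",c)
a=cv2.imread("pics/scene0.png")
c=a[165:295,150:385]; c=cv2.resize(c,None,fx=3.4,fy=3.4,interpolation=cv2.INTER_CUBIC)
cv2.imwrite("pics/scz.png",c)
E
```

```text
(no output)
```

View pics/topz.png

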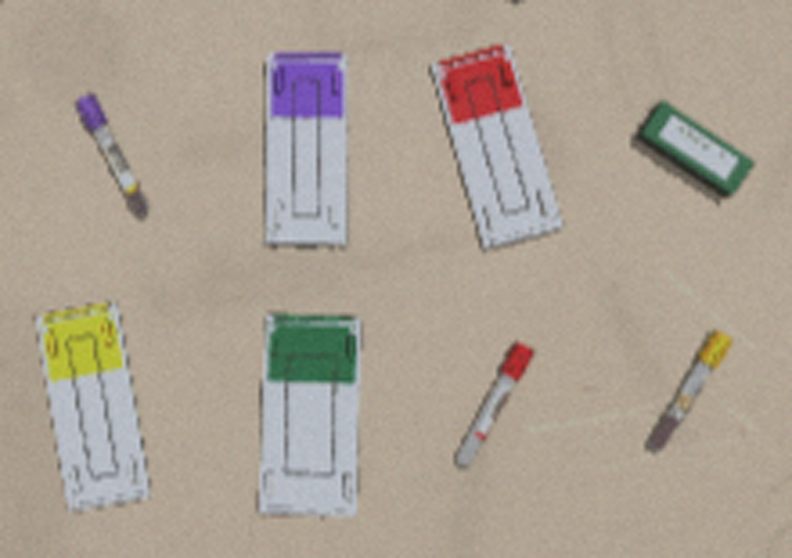

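View pics/scz.png

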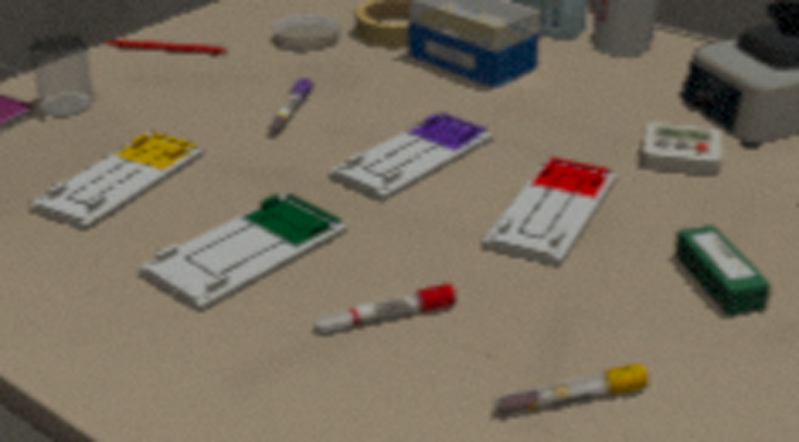

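```bash
cat > vis.py <<'E'
import numpy as np, cv2
def ray(f,uv):
    uv=np.atleast_2d(uv).astype(float)
    d=np.stack([(uv[:,0]-f["cx"])/f["fx"],-(uv[:,1]-f["cy"])/f["fy"],-np.ones(len(uv))],1)
    E=f["extrinsics"]; return E[:3,3],d@E[:3,:3].T
def toplane(f,uv,z):
    o,d=ray(f,uv); t=(z-o[2])/d[:,2]; return (o+d*t[:,None])[:,:2]
def proj(f,p):
    E=f["extrinsics"]; q=(np.atleast_2d(p)-E[:3,3])@E[:3,:3]
    return np.stack([f["cx"]-f["fx"]*q[:,0]/q[:,2],f["cy"]+f["fy"]*q[:,1]/q[:,2]],1)
def grab(arm,n,k=4):
    fs=[arm.grab_frame(n) for _ in range(k)]; f=dict(fs[0])
    f["pixels"]=np.mean([x["pixels"] for x in fs],0).astype(np.uint8); return f
# hue ranges (cv2 0..179)
HUE={"purple":(122,145),"yellow":(22,33),"red":(0,6),"green":(65,90)}
def colmask(f,c):
    h=cv2.cvtColor(f["pixels"],cv2.COLOR_RGB2HSV); lo,hi=HUE[c]
    m=cv2.inRange(h,(lo,95,40),(hi,255,255))
    if c=="red": m|=cv2.inRange(h,(172,95,40),(179,255,255))
    return m
def blobs(m,mn=12):
    n,l,s,c=cv2.connectedComponentsWithStats(m,connectivity=8)
    return [(s[i,4],c[i],l==i) for i in range(1,n) if s[i,4]>=mn]
E
python3 - <<'E'
from workcell import arm
from vis import *
import pickle
F={n:grab(arm,n) for n in("scene","top")}
pickle.dump(F,open("f0.pkl","wb"))
for n in F:
  for c in HUE:
    print(n,c,[(int(a),np.round(p,1).tolist(),np.round(toplane(F[n],p,.008)[0],3).tolist()) for a,p,_ in blobs(colmask(F[n],c))])
h=cv2.cvtColor(F["top"]["pixels"],cv2.COLOR_RGB2HSV)
for p in [(270,200),(330,200),(210,270),(270,270),(300,220),(250,230),(216,190),(322,257),(314,271),(223,201),(370,265)]: print(p,F["top"]["pixels"][p[1],p[0]],h[p[1],p[0]])
E
```

```text
scene purple [(120, [281.2, 203.0], [0.705, 0.065])]
scene yellow [(663, [271.2, 148.4], [1.115, 0.431]), (14, [260.7, 173.3], [0.855, 0.274]), (58, [404.8, 194.0], [1.009, -0.208]), (58, [415.0, 196.7], [1.009, -0.241]), (19, [425.7, 197.5], [1.024, -0.269]), (61, [436.6, 203.6], [1.001, -0.309]), (65, [447.9, 207.7], [0.993, -0.343]), (149, [195.5, 208.9], [0.51, 0.242]), (23, [460.7, 208.3], [1.013, -0.373]), (329, [474.5, 277.0], [0.682, -0.478]), (70, [333.9, 275.5], [0.493, -0.24]), (294, [496.5, 286.5], [0.676, -0.52])]
scene red [(119, [273.0, 131.4], [1.348, 0.603]), (91, [336.6, 138.7], [1.432, 0.275]), (72, [198.5, 178.1], [0.677, 0.421]), (180, [317.8, 216.6], [0.701, -0.07]), (76, [278.0, 252.0], [0.487, -0.09]), (106, [508.0, 279.5], [0.718, -0.535])]
scene green [(193, [235.1, 229.0], [0.5, 0.067]), (89, [363.6, 245.1], [0.647, -0.237])]
top purple [(17, [270.0, 160.0], [0.727, 0.061]), (272, [269.8, 169.3], [0.7, 0.062]), (40, [209.8, 175.7], [0.687, 0.23])]
top yellow [(26, [395.0, 114.8], [0.846, -0.296]), (25, [406.4, 115.5], [0.844, -0.328]), (23, [417.0, 116.2], 
[... 492 characters left out ...]
, [317.8, 168.2], [0.7, -0.072]), (150, [140.7, 179.6], [0.682, 0.424]), (24, [508.8, 211.3], [0.565, -0.59]), (62, [328.1, 244.8], [0.487, -0.091])]
top green [(31, [367.6, 178.3], [0.667, -0.209]), (22, [389.5, 193.3], [0.624, -0.267]), (337, [271.2, 243.0], [0.496, 0.065])]
(270, 200) [139 143 151] [110  20 151]
(330, 200) [140 145 151] [106  19 151]
(210, 270) [131 136 141] [105  18 141]
(270, 270) [139 142 150] [112  19 150]
(300, 220) [135 126 114] [ 17  40 135]
(250, 230) [134 124 112] [ 16  42 134]
(216, 190) [132 130 123] [ 23  17 132]
(322, 257) [118 121 117] [ 53   8 121]
(314, 271) [119 119 120] [120   2 120]
(223, 201) [74 65 66] [177  31  74]
(370, 265) [77 64 66] [175  43  77]
```

```bash
cat >> vis.py <<'E'
S=4
def fg(f,thr=9):
    im=cv2.resize(cv2.GaussianBlur(f["pixels"],(0,0),0.6),None,fx=S,fy=S,interpolation=cv2.INTER_CUBIC)
    lab=cv2.cvtColor(im.astype(np.float32)/255,cv2.COLOR_RGB2LAB)
    return im,lab
def fgmask(f,u0,u1,v0,v1,thr=4.5):
    """chroma-differs-from-bench mask (upsampled) in a pixel window; returns mask and window"""
    im,lab=fg(f); w=lab[v0*S:v1*S,u0*S:u1*S]
    edge=np.concatenate([w[:6].reshape(-1,3),w[-6:].reshape(-1,3),w[:,:6].reshape(-1,3),w[:,-6:].reshape(-1,3)])
    b=np.median(edge,0); d=np.hypot(w[...,1]-b[1],w[...,2]-b[2])
    return ((d>thr)*255).astype(np.uint8),(u0,v0)
def up2px(P,win): P=np.asarray(P,float); return (P+.5)/S-.5+np.array(win)
def big(m):
    m=cv2.morphologyEx(m,cv2.MORPH_CLOSE,np.ones((13,13)))
    cs,_=cv2.findContours(m,cv2.RETR_EXTERNAL,cv2.CHAIN_APPROX_NONE)
    return max(cs,key=cv2.contourArea)
def rect(f,win,z,thr=4.5):
    m,w=fgmask(f,*win,thr); c=big(m)[:,0]; P=toplane(f,up2px(c,w),z)
    (x,y),(a,b),ang=cv2.minAreaRect((P*1000).astype(np.float32))
    ang=np.deg2rad(ang)
    if a<b: a,b,ang=b,a,ang+np.pi/2
    return np.array([x,y]),a,b,ang,P*1000
E
cat > m1.py <<'E'
from vis import *
import pickle
F=pickle.load(open("f0.pkl","rb"))
W={"top":{"purple":(250,292,150,222),"red":(298,348,148,222),"yellow":(188,234,222,294),"green":(248,296,224,296),
  "ptube":(198,234,164,210),"rtube":(304,342,232,282),"ytube":(358,398,228,278),"box":(354,402,166,206)},}
T={}
vis=F["top"]["pixels"][:,:,::-1].copy()
for k,w in W["top"].items():
    z=.008 if 'tube' not in k and k!='box' else (.0075 if k!='box' else .024)
    c,a,b,ang,P=rect(F["top"],w,z)
    if np.cos(ang)<0: ang+=np.pi
    print(k,c.round(1),round(a,1),round(b,1),round(np.degrees(ang)%360,1))
    pts=proj(F["top"],np.c_[P/1000,np.full(len(P),z)]); 
    for u,v in pts: vis[int(round(v)),int(round(u))]=(0,255,255)
cv2.imwrite("pics/seg1.png",cv2.resize(vis[145:300,185:405],None,fx=3.6,fy=3.6,interpolation=cv2.INTER_NEAREST))
E
python3 m1.py
```

```text
purple [655.1  63.9] 154.3 65.1 358.4
red [652.9 -82.3] 154.2 66.7 13.7
yellow [462.3 232.1] 154.0 66.0 9.0
green [451.3  67.4] 152.3 75.8 356.6
ptube [654.1 214.5] 107.4 21.8 25.4
rtube [454. -73.] 106.3 21.2 330.9
ytube [ 460.6 -221.6] 106.1 21.3 326.7
box [ 642.6 -230.5] 87.2 39.3 53.9
```

View pics/seg1.png

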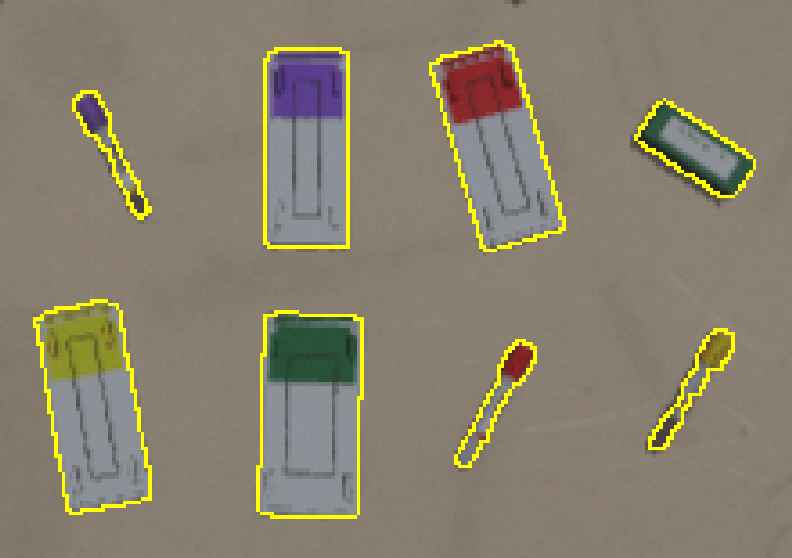

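```bash
cat >> vis.py <<'E'
def local(P,c,ang):
    d=P-c; return np.c_[d[:,0]*np.cos(ang)+d[:,1]*np.sin(ang),-d[:,0]*np.sin(ang)+d[:,1]*np.cos(ang)]
def outline(f,win,c,ang,L,Wd,z=.008,ol=None):
    """printed dark outline (L x Wd mm): refine centre/angle from its four sides (black-hat points, line fits)"""
    im,lab=fg(f); u0,u1,v0,v1=win
    g=np.ascontiguousarray(lab[v0*S:v1*S,u0*S:u1*S,0])
    bh=cv2.morphologyEx(g,cv2.MORPH_BLACKHAT,cv2.getStructuringElement(cv2.MORPH_ELLIPSE,(17,17)))
    vv,uu=np.nonzero(bh>2.5); wt=bh[vv,uu]
    P=toplane(f,up2px(np.c_[uu,vv],(u0,v0)),z)*1000
    for it in range(5):
        Q=local(P,c,ang); tol=5 if it<2 else 3.5
        def side(i,s,h,o):
            k=(abs(Q[:,i]-s*h)<tol)&(abs(Q[:,1-i])<o)
            return k
        sl=[];off=[]
        for s in(-1,1):
            k=side(1,s,Wd/2,L/2-6)
            p=np.polyfit(Q[k,0],Q[k,1],1,w=wt[k]); sl.append(p[0]); off.append(p[1])
        en=[]
        for s in(-1,1):
            k=side(0,s,L/2,Wd/2-2); en.append(np.average(Q[k,0],weights=wt[k]) if k.sum()>5 else np.nan)
        da=np.mean(sl); dy=np.mean(off); dx=np.mean(en)
        if it<4 and np.isnan(dx): dx=0
        c=c+np.array([np.cos(ang)*dx-np.sin(ang)*dy,np.sin(ang)*dx+np.cos(ang)*dy]); ang+=np.arctan(da)
    return c,ang,off,en,sl
def sides(P,c,ang,L,Wd,xr=(-40,40)):
    for _ in range(3):
        Q=local(P,c,ang); sl=[];off=[];en=[]
        for s in(-1,1):
            k=(Q[:,1]*s>Wd/4)&(Q[:,0]>xr[0])&(Q[:,0]<xr[1]); p=np.polyfit(Q[k,0],Q[k,1],1); sl.append(p[0]);off.append(p[1])
            k=(Q[:,0]*s>L/2-8)&(abs(Q[:,1])<Wd/3); en.append(np.median(Q[k,0]))
        dx,dy=np.mean(en),np.mean(off)
        c=c+np.array([np.cos(ang)*dx-np.sin(ang)*dy,np.sin(ang)*dx+np.cos(ang)*dy]); ang+=np.arctan(np.mean(sl))
    return c,ang,off,en,sl
E
cat > m2.py <<'E'
from vis import *
import pickle
from m1 import W
F=pickle.load(open("f0.pkl","rb")); f=F["top"]; r=np.round
for k in("purple","red","yellow","green"):
    c,a,b,ang,P=rect(f,W["top"][k],.008)
    if np.cos(ang)<0: ang+=np.pi
    Wd=74 if k=="green" else 64
    c2,a2,o,e,s=sides(P,c,ang,150,Wd)
    print(k,"SIDES",r(c2,1),r(np.degrees(a2),2),r(o,1),r(e,1),r(s,3))
    ol=(88,36) if k=="green" else (106,14.5)
    c3,a3,o,e,s=outline(f,W["top"][k],c2,a2,*ol)
    print("   OUTL",r(c3,1),r(np.degrees(a3),2),r(o,1),r(e,1),r(s,3))
E
python3 m2.py | grep -v tube
```

```text
purple [655.1  63.9] 154.3 65.1 358.4
red [652.9 -82.3] 154.2 66.7 13.7
yellow [462.3 232.1] 154.0 66.0 9.0
green [451.3  67.4] 152.3 75.8 356.6
box [ 642.6 -230.5] 87.2 39.3 53.9
purple SIDES [655.4  64.1] 358.09 [-32.1  32.1] [-76.8  76.8] [-0.  0.]
   OUTL [654.5  64.4] 358.27 [-9.3  9.3] [-52.6  52.6] [-0.002  0.002]
red SIDES [653.  -82.3] 13.92 [-32.5  32.5] [-76.4  76.4] [ 0.002 -0.002]
   OUTL [652.7 -82.9] 13.65 [-9.3  9.3] [-53.  53.] [ 0. -0.]
yellow SIDES [462.4 232.1] 9.06 [-32.3  32.3] [-76.2  76.2] [ 0.006 -0.006]
   OUTL [461.6 232.6] 9.06 [-9.3  9.3] [-52.8  52.8] [-0.001  0.001]
green SIDES [451.3  67.4] 356.77 [-37.1  37.1] [-75.7  75.7] [-0.011  0.011]
   OUTL [450.8  67.8] 357.93 [-17.8  17.8] [-44.1  44.1] [-0.005  0.005]
```

```bash
cat >> vis.py <<'E'
def tube(f,win,col,z=.008,thr=4.5):
    """returns cap centre (mm), axis angle, ends"""
    m,w=fgmask(f,*win,thr); c=big(m); fm=np.zeros_like(m); cv2.drawContours(fm,[c],-1,255,-1)
    vv,uu=np.nonzero(fm); P=toplane(f,up2px(np.c_[uu,vv],w),z)*1000
    cc=[toplane(f,b[1],z)[0]*1000 for b in blobs(colmask(f,col)) if win[0]<b[1][0]<win[1] and win[2]<b[1][1]<win[3]]
    cap=cc[0]; ctr=P.mean(0); ang=np.arctan2(*(cap-ctr)[::-1])
    for _ in range(4):
        Q=local(P,ctr,ang); b=np.arange(-44,44,4); X=[];Y=[]
        for x in b:
            k=(Q[:,0]>=x)&(Q[:,0]<x+4)
            if k.sum()>8: X.append(x+2);Y.append((Q[k,1].min()+Q[k,1].max())/2)
        p=np.polyfit(X,Y,1); ang+=np.arctan(p[0]); ctr=ctr+p[1]*np.array([-np.sin(ang),np.cos(ang)])
    Q=local(P,ctr,ang); e=(Q[:,0].min(),Q[:,0].max()); mid=(e[0]+e[1])/2
    ax=np.array([np.cos(ang),np.sin(ang)])
    return ctr+ax*(mid+39),ang,e[1]-e[0],cap,local(cap[None],ctr+ax*(mid+39),ang)[0]
E
cat > m3.py <<'E'
from vis import *
import pickle
from m1 import W
F=pickle.load(open("f0.pkl","rb")); f=F["top"]; r=np.round
for k,c in(("ptube","purple"),("rtube","red"),("ytube","yellow")):
    p,a,L,cap,l=tube(f,W["top"][k],c); print(k,"TUBE",r(p,1),r(np.degrees(a),1),r(L,1),"capblob",r(cap,1),r(l,1))
E
python3 m3.py | grep TUBE
```

```text
ptube TUBE [689.2 231.3] 26.5 107.3 capblob [687.  230.3] [-2.4  0.1]
rtube TUBE [488.1 -91.7] -31.3 106.3 capblob [486.9 -90.5] [-1.6  0.4]
ytube TUBE [ 493.4 -242.7] -34.8 106.2 capblob [ 491.  -243.2] [-1.7 -1.9]
```

```bash
cat > act.py <<'E'
from workcell import arm
import numpy as np
from scipy.spatial.transform import Rotation as R
def quat(th,flip):
    s=-1 if flip else 1
    y=np.array([-np.sin(th),np.cos(th),0])*s; z=np.array([0,0,-1.]); x=np.cross(y,z)
    return R.from_matrix(np.c_[x,y,z]).as_quat()
def pick_flip(p,th,p2,th2):
    best=None
    for fl in(0,1):
        a=arm.inverse_kinematics(p,quat(th,fl)); b=arm.inverse_kinematics(p2,quat(th2,fl))
        if a is None or b is None: continue
        a=np.array(a); s=max(np.abs(a-arm.current_joints()).max(),np.abs(np.array(b)-a).max()) 
        if best is None or s<best[0]: best=(s,fl)
    print("flip",best); return best[1]
def pick(xy,th,fl,opening,z=.022,force=8):
    p=np.array([xy[0],xy[1],.10]); q=quat(th,fl)
    arm.command_gripper(opening)
    arm.movep(p,q)
    arm.move_linear([xy[0],xy[1],z+.03],.15); arm.move_linear([xy[0],xy[1],z],.06)
    arm.command_gripper(0.0,force)
    print("grip",arm.current_opening(),arm.current_wrist_force(),arm.current_tool_pos())
    arm.move_linear([xy[0],xy[1],z+.02],.06); arm.move_linear([xy[0],xy[1],.10],.2)
    print("lifted",arm.current_opening(),arm.current_wrist_force(),arm.current_time_s())
def place(xy,th,fl,opening,z=.0305):
    q=quat(th,fl)
    arm.movep([xy[0],xy[1],.10],q)
    arm.move_linear([xy[0],xy[1],z+.02],.12,q); arm.move_linear([xy[0],xy[1],z],.02)
    print("down",arm.current_wrist_force(),arm.current_tool_pos(),arm.current_opening())
def release(xy,opening):
    z=arm.current_tool_pos()[2]
    arm.command_gripper(opening); arm.pause(.2)
    arm.move_linear([xy[0],xy[1],z+.03],.08); arm.move_linear([xy[0],xy[1],.11],.2)
    print("released",arm.current_time_s())
def ax(th): return np.array([np.cos(th),np.sin(th)])
E
cat > go1.py <<'E'
from act import *
th=np.radians(26.5); cap=np.array([.6883,.2308])
g=cap-.034*ax(th)
tc=np.radians(-1.8); c=np.array([.6546,.0643]); d=c+.005*ax(tc)
fl=pick_flip([*g,.10],th,[*d,.10],tc)
pick(g,th,fl,.045)
place(d,tc,fl,.04)
E
python3 go1.py
```

```text
flip (np.float64(1.4425143852257114), 1)
grip 0.009191336737496957 [0.85192137 0.24431602 0.40567415] [0.65790717 0.2156388  0.02211398]
lifted 0.009084909750462361 [-1.46395506  0.72818014  0.27234021] 6.3417
down [ 0.61450369 -0.01149442 -0.674827  ] [0.65972851 0.06413413 0.03064387] 0.008977474013429555
```

```bash
cat > look.py <<'E'
import sys
from workcell import arm
from vis import *
tag=sys.argv[1]
t,s=grab(arm,"top",1),grab(arm,"scene",1)
z=lambda f,w,k:cv2.resize(f["pixels"][w[2]:w[3],w[0]:w[1],::-1],None,fx=k,fy=k,interpolation=cv2.INTER_CUBIC)
a=z(t,(185,405,145,300),3.4); b=z(s,(150,385,165,295),3.18)[:,:a.shape[1]]
if len(sys.argv)>2:
    a=z(t,eval(sys.argv[2]),6); b=z(s,eval(sys.argv[3]),6)
cv2.imwrite(f"pics/{tag}_t.png",cv2.convertScaleAbs(a,alpha=1.2)); cv2.imwrite(f"pics/{tag}_s.png",cv2.convertScaleAbs(b,alpha=1.2))
E
python3 look.py h1
```

```text
(no output)
```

View pics/h1_s.png

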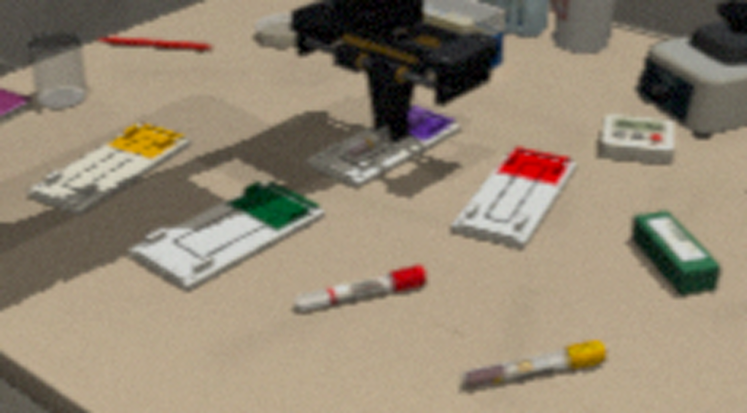

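The scene view shows the purple tube held over the purple cradle at about (385,145). I'll release it, then look from the next tube's hover pose.

```bash
python3 - <<'E'
from act import *
p=arm.current_tool_pos()
release(p[:2],.035)
th=np.radians(-34.2); cap=np.array([.4925,-.2425]); g=cap-.034*ax(th)
arm.movep([*g,.10],quat(th,1)); print(arm.current_time_s())
E
python3 look.py r1 "(245,297,150,225)" "(240,305,190,230)"; python3 - <<'E'
import cv2;print(cv2.imread("pics/r1_t.png").shape)
E
```

```text
released 10.6917
12.0
(450, 312, 3)
```

View pics/r1_t.png

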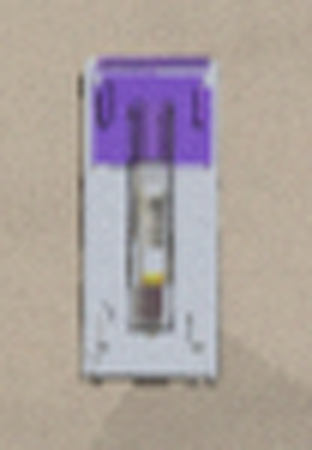

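View pics/r1_s.png

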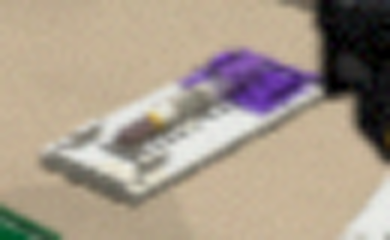

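```bash
cat > chk.py <<'E'
from vis import *
# profiles of luminance in cradle frame (mm) at axis height
def prof(f,c,ang,pts,z):
    pts=np.asarray(pts,float); P=np.asarray(c)+np.c_[pts[:,0]*np.cos(ang)-pts[:,1]*np.sin(ang),pts[:,0]*np.sin(ang)+pts[:,1]*np.cos(ang)]
    uv=proj(f,np.c_[P/1000,np.full(len(P),z)]).astype(np.float32)
    lab=cv2.cvtColor(f["pixels"].astype(np.float32)/255,cv2.COLOR_RGB2LAB)
    return cv2.remap(lab,uv[:,0].reshape(1,-1),uv[:,1].reshape(1,-1),cv2.INTER_CUBIC)[0]
def tubechk(f,c,ang):
    r=np.round
    ys=np.arange(-16,16.1,2)
    print("y      ",ys.astype(int))
    for x in(-46,-42,-38,-34,-30,-10,0,10,20):
        L=prof(f,c,ang,[(x,y) for y in ys],.014)[:,0]; print("x",x,L.astype(int))
    xs=np.arange(-64,-28,2); print(xs)
    for y in(-3,0,3): print("along",y,prof(f,c,ang,[(x,y) for x in xs],.014)[:,0].astype(int))
E
python3 - <<'E'
from workcell import arm
from chk import *
f=grab(arm,"top",4); tubechk(f,[654.6,64.3],np.radians(-1.8))
E
```

```text
y       [-16 -14 -12 -10  -8  -6  -4  -2   0   2   4   6   8  10  12  14  16]
x -46 [60 66 63 54 54 54 37 30 30 32 37 43 50 56 64 66 61]
x -42 [66 65 64 57 56 51 33 29 30 32 36 44 51 56 63 67 65]
x -38 [65 66 64 57 56 52 34 29 31 33 37 44 51 55 63 66 65]
x -34 [65 65 64 56 52 49 36 33 34 36 40 45 49 49 60 67 66]
x -30 [66 66 63 46 41 49 51 54 56 54 51 54 54 45 59 68 66]
x -10 [66 65 62 42 38 49 45 47 53 58 57 50 42 43 58 68 66]
x 0 [66 66 63 48 43 47 43 47 54 58 57 47 38 43 59 68 65]
x 10 [66 65 63 48 43 51 57 61 62 61 57 50 45 46 59 67 66]
x 20 [64 63 61 48 48 58 59 59 59 58 57 52 46 43 54 63 61]
[-64 -62 -60 -58 -56 -54 -52 -50 -48 -46 -44 -42 -40 -38 -36 -34 -32 -30]
along -3 [66 66 66 66 57 45 37 38 36 31 28 28 29 29 28 32 42 52]
along 0 [65 66 65 63 51 39 34 36 34 30 31 30 30 31 30 34 45 56]
along 3 [65 65 65 64 57 46 37 39 38 34 33 34 35 34 34 38 45 53]
```

```bash
python3 - <<'E'
from workcell import arm
from chk import *
import pickle
f0=pickle.load(open("f0.pkl","rb"))["top"]
f=grab(arm,"top",4)
xs=np.arange(-104,26,2)
# original tube frame (cap est), x relative to cap centre
a=np.radians(26.5)
A=prof(f0,[688.3,230.8],a,[(x,0) for x in xs],.008)
t=np.radians(-1.8)
B=prof(f,[654.6,64.3],t,[(x+39,0) for x in xs],.016)
for x,p,q in zip(xs,A,B): print(x,p.astype(int),q.astype(int))
E
```

```text
-104 [52  1  8] [65  0 -4]
-102 [53  1  8] [66  0 -4]
-100 [53  1  8] [66  0 -4]
-98 [53  1  7] [64  0 -3]
-96 [51  1  7] [56  0 -1]
-94 [43  1  6] [44  0  2]
-92 [33  0  4] [35  0  1]
-90 [29  1  1] [33  1  0]
-88 [27  3  0] [35  3  0]
-86 [26  3  1] [31  5  0]
-84 [26  4  0] [30  4  0]
-82 [27  3  0] [31  4  0]
-80 [27  4  0] [31  4  0]
-78 [26  4  0] [30  5  0]
-76 [27  4  0] [29  6 -2]
-74 [31  2  5] [32  4  2]
-72 [39 -1 22] [40 -1 18]
-70 [50 -7 41] [52 -8 38]
-68 [58 -9 33] [ 62 -10  37]
-66 [59 -5  9] [65 -6 14]
-64 [60 -1 -2] [65 -1 -1]
-62 [59  0 -5] [65  0 -6]
-60 [60  0 -4] [65  0 -4]
-58 [60  0 -3] [66  0 -4]
-56 [54  0  0] [62  0 -3]
-54 [47  0  2] [56  0  0]
-52 [43  0  4] [52  0  3]
-50 [45  0  3] [52  0  3]
-48 [43  0  3] [52  0  3]
-46 [42  0  3] [53  0  3]
-44 [47  0  3] [55  0  3]
-42 [48  0  3] [57 -1  4]
-40 [45  0  3] [55 -1  3]
-38 [43  0  3] [51  0  2]
-36 [36  0  2] [46  0  3]
-34 [33  0  1] [44  0  3]
-32 [43  0  2] [50  0  1]
-30 [54  0  0] [59  0 -1]
-28 [57  0 -2] [63  0 -3]
-26 [54  0 -2] [62  0 -3]
-24 [50  0 -1] [59  0 -2]
-22 [50  0 -1] [59  0 -2]
-20 [50  0  0] [60  0 -2]
-18 [47  0 -2] [56  0 -3]
-16 [42  4 -6] [47  2 -6]
-14 [ 33  12 -16] [ 37  14 -19]
-12 [ 29  19 -24] [ 35  25 -32]
-10 [ 30  23 -28] [ 38  30 -37]
-8 [ 30  23 -28] [ 39  29 -36]
-6 [ 28  22 -27] [ 38  29 -36]
-4 [ 31  24 -30] [ 38  29 -36]
-2 [ 32  25 -31] [ 38  29 -36]
0 [ 33  26 -32] [ 39  28 -35]
2 [ 34  26 -33] [ 39  28 -35]
4 [ 34  26 -32] [ 39  28 -35]
6 [ 33  26 -32] [ 39  29 -35]
8 [ 33  26 -31] [ 38  28 -35]
10 [ 35  22 -27] [ 37  28 -35]
12 [ 42  12 -12] [ 36  29 -37]
14 [47  4  0] [ 36  31 -39]
16 [50  2  6] [ 37  32 -42]
18 [52  1  8] [ 37  33 -43]
20 [52  1  8] [ 36  33 -43]
22 [51  1  8] [ 36  33 -43]
24 [50  1  8] [ 38  31 -41]
```

Purple checks out: its profile along the cradle matches its earlier tube profile within about 0.5 mm, and it is centred between the outline lines. I'll refine the other tubes' cap positions and the box offline with the same profiles.

```bash
python3 - <<'E' | grep -v -e SEG -e tube
from chk import *
import pickle
f0=pickle.load(open("f0.pkl","rb"))["top"]
xs=np.arange(-100,20,1.)
for n,c,a in(("P",(688.3,230.8),26.5),("R",(487.3,-91.2),-31.3),("Y",(492.6,-242.1),-34.2)):
    A=prof(f0,c,np.radians(a),[(x,0) for x in xs],.008); bg=prof(f0,c,np.radians(a),[(-110,0),(24,0)],.008)
    ch=np.hypot(*(A-bg[1])[:,1:].T); k=xs>0; h=np.interp(0,[0],[0])
    m=np.median(ch[(xs>-5)&(xs<5)]); e=[xs[i] for i in range(1,len(xs)) if (ch[i]-m/2)*(ch[i-1]-m/2)<0 and xs[i]>-40]
    d=np.linalg.norm(A-bg[0],axis=1); m2=np.median(d[(xs>-86)&(xs<-80)]); s=xs[np.argmax(d>m2/2)]
    print(n,"cap edges",e,"closed end",s)
    ys=np.arange(-14,14.1,1.)
    for x in(-82,-60,-30,0,4):
        B=prof(f0,c,np.radians(a),[(x,y) for y in ys],.008); d=np.linalg.norm((B-bg.mean(0))*[.3,1,1],axis=1); w=np.clip(d-.4*d.max(),0,None); print("   x",x,"lat",round((w*ys).sum()/w.sum(),1))
# box label & green
h=cv2.cvtColor(f0["pixels"],cv2.COLOR_RGB2HSV)
w=(354,402,166,206)
up=cv2.resize(h,None,fx=4,fy=4,interpolation=cv2.INTER_CUBIC)[w[2]*4:w[3]*4,w[0]*4:w[1]*4]
m=cv2.inRange(up,(0,0,105),(179,24,255)); m=cv2.morphologyEx(m,cv2.MORPH_CLOSE,np.ones((9,9)))
c=big(m)[:,0]; P=toplane(f0,up2px(c,(w[0],w[2])),.024)*1000
print("label",cv2.minAreaRect(P.astype(np.float32)))
g=cv2.inRange(up,(60,70,20),(95,255,255)); c=big(g)[:,0]; P=toplane(f0,up2px(c,(w[0],w[2])),.024)*1000
print("green",cv2.minAreaRect(P.astype(np.float32)))
E
python3 - <<'E'
import cv2
a=cv2.imread("pics/top0.png")[160:212,348:408]
b=cv2.imread("pics/scene0.png")[225:262,340:385]
a=cv2.resize(a,(600,520),interpolation=cv2.INTER_CUBIC)
cv2.imwrite("pics/boxz.png",cv2.convertScaleAbs(a,alpha=1.4))
E
```

```text
P cap edges [np.float64(-14.0), np.float64(13.0)] closed end -93.0
   x -82 lat 0.7
   x -60 lat 0.4
   x -30 lat 0.6
   x 0 lat -0.6
   x 4 lat 0.2
R cap edges [np.float64(-13.0), np.float64(13.0)] closed end -94.0
   x -82 lat 0.6
   x -60 lat -0.9
   x -30 lat -0.4
   x 0 lat -0.4
   x 4 lat -0.3
Y cap edges [np.float64(-13.0), np.float64(13.0)] closed end -93.0
   x -82 lat 1.6
   x -60 lat 1.2
   x -30 lat 1.4
   x 0 lat -0.6
   x 4 lat -0.1
label ((644.5838623046875, -233.1680145263672), (58.72372055053711, 19.16755485534668), 53.7986946105957)
green ((643.959228515625, -231.6449737548828), (82.01838684082031, 29.85037612915039), 53.57100296020508)
```

View pics/boxz.png

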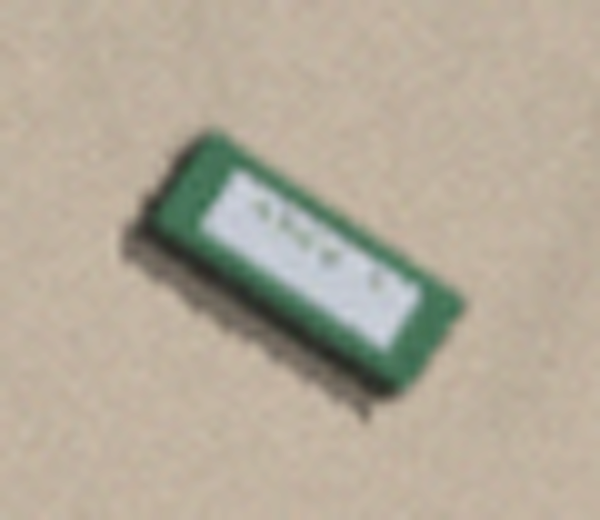

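Everything agrees within about 1 mm. Yellow goes next, then red, each with a guard on the grip.

```bash
cat > go2.py <<'E'
from act import *
import sys
J={"y":((.4927,-.2420),-34.9,(.4618,.2325),9.05),"r":((.4873,-.0914),-31.2,(.6527,-.0828),13.7)}
for k in sys.argv[1]:
    cap,th,c,tc=J[k]; th=np.radians(th); tc=np.radians(tc)
    g=np.array(cap)-.034*ax(th); d=np.array(c)+.005*ax(tc)
    fl=pick_flip([*g,.10],th,[*d,.10],tc)
    pick(g,th,fl,.04)
    assert .008<arm.current_opening()<.0135
    place(d,tc,fl,.04)
    assert .008<arm.current_opening()<.0135
    release(d,.035)
E
python3 go2.py y && python3 go2.py r; python3 look.py r2
```

```text
flip (np.float64(0.9127640779860342), 1)
grip 0.00899252919559503 [0.36970647 0.50693868 1.02509303] [ 0.46487847 -0.22259021  0.02211367]
lifted 0.00881464887530416 [-0.86366987 -0.07798108 -0.60590717] 15.85
down [-0.09589188  0.12638725 -0.25227468] [0.46681569 0.23330603 0.03056841] 0.009223973289410733
released 21.1167
flip (np.float64(0.6742927692086713), 1)
grip 0.008985061041797216 [ 0.34573872 -0.12750862  1.78381337] [ 0.45828064 -0.07381048  0.02209399]
lifted 0.009273396601794366 [-1.01697998 -0.23488548 -0.77415192] 25.3917
down [ 0.27699546 -0.09480071 -0.40744919] [ 0.65770887 -0.08165596  0.03063308] 0.009048600972589381
released 29.8083
```

View pics/r2_t.png

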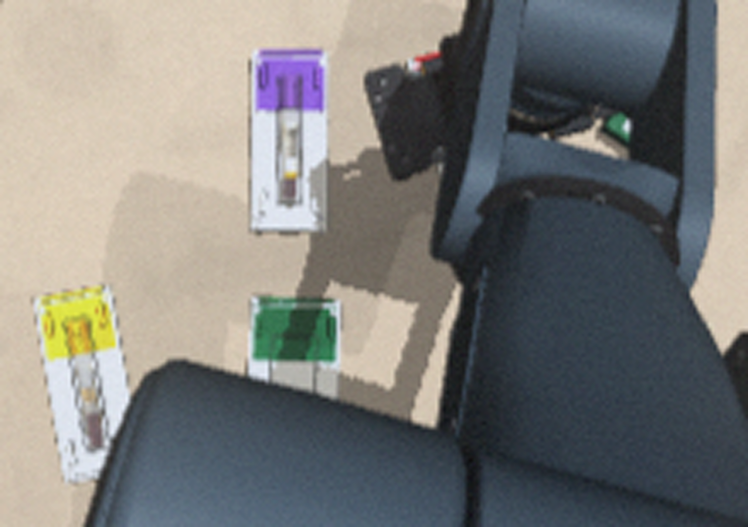

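View pics/r2_s.png

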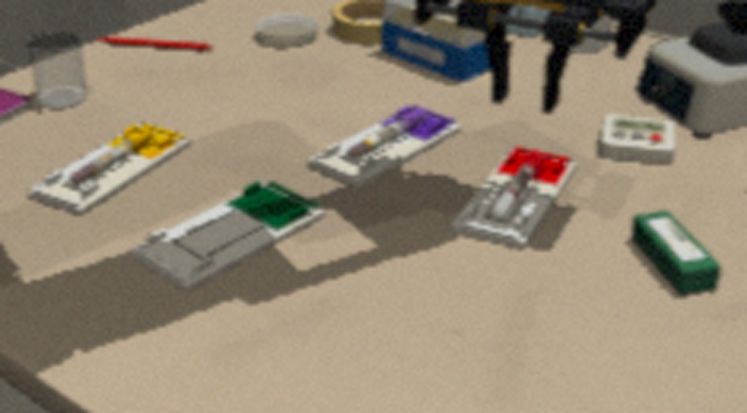

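All three tubes are in their cradles with caps over the coloured ends, seen in the scene view at about (105,155), (385,140) and (515,190). The slide box is next.

```bash
cat > go3.py <<'E'
from act import *
th=np.radians(53.7); g=np.array([.6443,-.2323]); tc=np.radians(-2.0); d=np.array([.4509,.0677])
fl=pick_flip([*g,.10],th,[*d,.10],tc)
pick(g,th,fl,.058,force=20)
assert .030<arm.current_opening()<.036
place(d,tc,fl,.05)
assert .030<arm.current_opening()<.036
release(d,.055)
arm.movej([1.044,.527,1.433,0,1.181,-.178]); print(arm.current_time_s())
E
python3 go3.py; python3 look.py r3
```

```text
flip (np.float64(1.384087570104148), 1)
grip 0.031963141507106725 [-0.27191819  0.29490716  1.27412155] [ 0.6443709  -0.23232245  0.02224166]
lifted 0.03224457628917759 [-0.09497728  0.8507876   0.06735495] 34.1167
down [-0.49339074 -0.02299587 -1.29637613] [0.45093408 0.06769812 0.03055954] 0.032058932348236445
released 39.0167
41.125
```

View pics/r3_t.png

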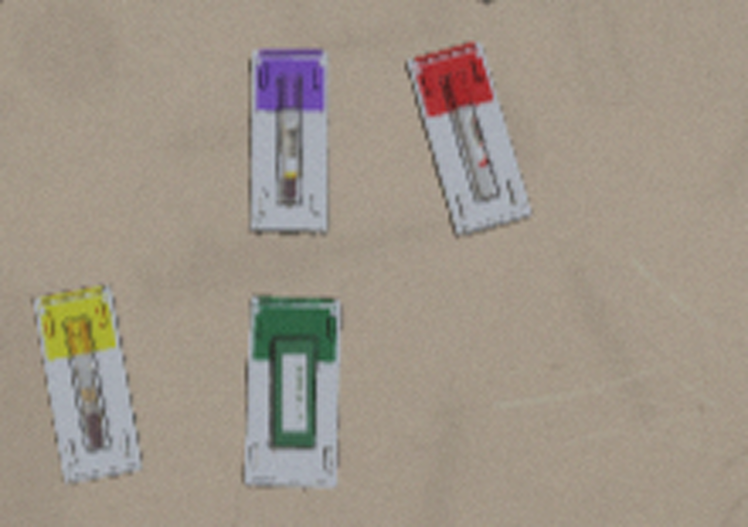

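View pics/r3_s.png

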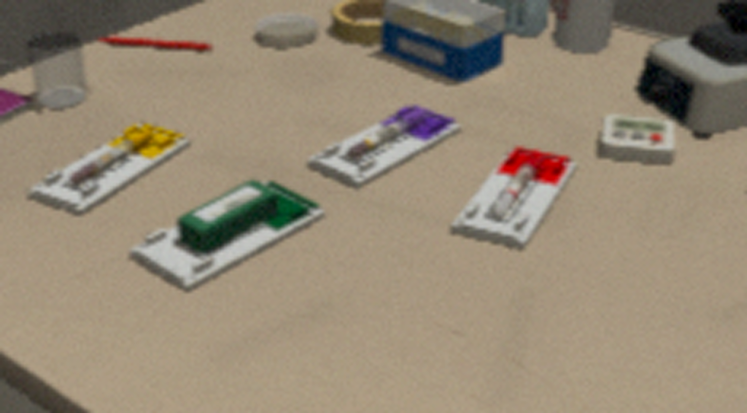

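All four look placed. Next I'll measure each one against its printed outline.

```bash
python3 - <<'E'
from workcell import arm
from chk import *
import pickle
f0=pickle.load(open("f0.pkl","rb"))["top"]; f=grab(arm,"top",4); pickle.dump(f,open("f3.pkl","wb"))
xs=np.arange(-80,-20,.5)
for n,c,a,cc,ca in(("P",(688.3,230.8),26.5,(654.6,64.3),-1.8),("R",(487.3,-91.4),-31.2,(652.7,-82.8),13.7),("Y",(492.7,-242.0),-34.9,(461.8,232.5),9.05)):
    A=np.mean([prof(f0,c,np.radians(a),[(x,y) for x in xs],.008) for y in(-2,0,2)],0)
    best=[]
    for s in np.arange(-6,6.1,.5):
        B=np.mean([prof(f,cc,np.radians(ca),[(x+39+s,y) for x in xs],.016) for y in(-2,0,2)],0)
        best.append((sum(np.corrcoef(A[:,i],B[:,i])[0,1]*(A[:,i].std()) for i in range(3)),s))
    print(n,"along shift mm",max(best))
    ys=np.arange(-16,16.1,2); print("  y",ys.astype(int))
    for x in(-46,-38,-20,-10,20,34):
        B=prof(f,cc,np.radians(ca),[(x,y) for y in ys],.014); print("  x",x,B[:,0].astype(int),"b",B[:,2].astype(int))
h=cv2.cvtColor(f["pixels"],cv2.COLOR_RGB2HSV); w=(248,296,224,296)
up=cv2.resize(h,None,fx=4,fy=4,interpolation=cv2.INTER_CUBIC)[w[2]*4:w[3]*4,w[0]*4:w[1]*4]
c,ang=np.array([450.9,67.7]),np.radians(-2.0)
for z,x in((.032,0),(.032,-30),(.032,-15),(.032,15),(.032,30)):
    ys=np.arange(-28,28.1,2); B=prof(f,c,ang,[(x,y) for y in ys],z); print(x,B[:,1].astype(int))
print(ys.astype(int))
xs=np.arange(-56,56,2); print(xs); 
for y in(-13,0,13): print(prof(f,c,ang,[(x,y) for x in xs],.032)[:,0].astype(int))
E
python3 - <<'E'
import cv2,pickle
f=pickle.load(open("f3.pkl","rb"))["pixels"][:,:,::-1]
a=cv2.resize(f[148:222,298:348],None,fx=7,fy=7,interpolation=cv2.INTER_CUBIC)
b=cv2.resize(f[224:298,188:238],None,fx=7,fy=7,interpolation=cv2.INTER_CUBIC)
cv2.imwrite("pics/ry.png",cv2.convertScaleAbs(cv2.hconcat([a,b]),alpha=1.3))
E
```

```text
P along shift mm (np.float64(21.38381699597527), np.float64(0.5))
  y [-16 -14 -12 -10  -8  -6  -4  -2   0   2   4   6   8  10  12  14  16]
  x -46 [55 60 57 48 48 48 31 25 25 27 32 39 45 50 58 60 55] b [-3 -4 -3 -3 -3 -3  0  0  0  0  0  1  0 -3 -3 -4 -4]
  x -38 [59 59 58 51 50 46 29 25 27 28 33 39 45 49 57 60 59] b [-4 -4 -4 -3 -3 -2  0  0  0  0  0  1  0 -3 -3 -3 -4]
  x -20 [59 59 56 39 38 52 58 61 60 57 51 49 46 38 51 61 59] b [-4 -4 -3  0  0 -2 -3 -4 -4 -3  0 -1 -2  0 -2 -4 -4]
  x -10 [60 59 55 36 33 43 39 42 47 51 52 45 38 38 53 62 59] b [-4 -4 -4 -1  0  0  2  2  2  2  2  2  1 -1 -3 -3 -3]
  x 20 [58 57 55 42 42 51 53 53 53 52 51 46 41 39 50 57 54] b [-5 -5 -6 -4 -3 -4 -2 -3 -4 -3  0  0  0 -1 -3 -3 -4]
  x 34 [33 33 32 26 23 25 28 32 34 30 26 21 21 28 32 33 33] b [-39 -39 -36 -22 -16 -22 -25 -31 -33 -29 -25 -19 -21 -30 -37 -39 -38]
R along shift mm (np.float64(10.663510639893302), np.float64(0.0))
  y [-16 -14 -12 -10  -8  -6  -4  -2   0   2   4   6   8  10  12  14  16]
  x -46 [55 61 53 41 46 58 56 53 53 52 48 40 38 41 51 60 59] b [-3 -4 -3 -1 -2 -2 -1 -1 -2 -2  0  1  2  0 -3
[... 2195 characters left out ...]
 -34 -32 -30 -28 -26 -24 -22
 -20 -18 -16 -14 -12 -10  -8  -6  -4  -2   0   2   4   6   8  10  12  14
  16  18  20  22  24  26  28  30  32  34  36  38  40  42  44  46  48  50
  52  54]
[59 59 59 59 60 57 48 33 28 30 31 30 31 33 35 34 34 35 35 35 34 33 32 32
 32 33 33 33 32 33 33 33 33 33 32 32 32 32 33 32 32 33 33 33 33 33 33 33
 30 25 25 28 30 31 30 30]
[59 59 59 59 60 57 50 37 30 30 31 31 34 43 54 59 59 59 59 59 59 59 59 59
 59 59 59 59 59 59 59 60 59 59 59 59 59 59 59 59 59 60 57 48 37 33 32 31
 28 22 22 27 30 31 31 31]
[59 60 59 59 59 57 48 35 29 28 29 29 30 30 30 30 30 30 30 30 29 29 30 30
 30 30 30 30 30 31 31 31 30 30 30 31 31 31 31 30 30 30 30 30 30 30 30 30
 27 22 22 26 30 31 31 31]
```

View pics/ry.png

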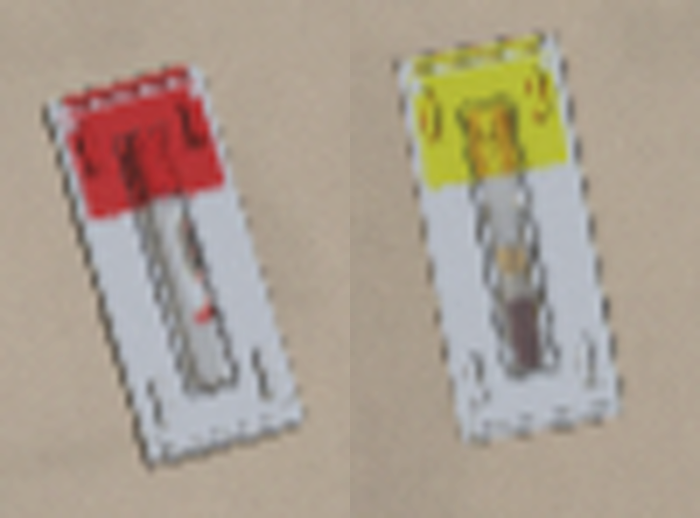

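The box is centred: its sides sit at about ±16.5 mm and its ends at about −43 and +41 mm. Purple and yellow look fine too. Red's side-to-side position isn't clear because of shading, so I'll check it by differencing against the empty-cradle picture in both views.

```bash
python3 - <<'E'
from workcell import arm
from chk import *
import pickle
F0=pickle.load(open("f0.pkl","rb")); 
fs={"top":grab(arm,"top",4),"scene":grab(arm,"scene",4)}
rows=[]
for n,cc,ca in(("P",(654.6,64.3),-1.8),("R",(652.7,-82.8),13.7),("Y",(461.8,232.5),9.05)):
    ims=[]
    for v in("top","scene"):
        for f in(F0[v],fs[v]):
            ys=np.arange(24,-24.1,-.5); xs=np.arange(-60,60.1,.5); g=[(x,y) for y in ys for x in xs]
            a=np.radians(ca); g=np.array(g); P=np.array(cc)+np.c_[g[:,0]*np.cos(a)-g[:,1]*np.sin(a),g[:,0]*np.sin(a)+g[:,1]*np.cos(a)]
            uv=proj(f,np.c_[P/1000,np.full(len(P),.008)]).astype(np.float32)
            im=cv2.remap(f["pixels"],uv[:,0].reshape(len(ys),-1),uv[:,1].reshape(len(ys),-1),cv2.INTER_CUBIC); ims.append(im[:,:,::-1])
    rows.append(cv2.vconcat(ims[0:2]+ims[2:4]))
for r,n in zip(rows,"PRY"):
    r=cv2.convertScaleAbs(cv2.resize(r,None,fx=1.5,fy=1.5),alpha=1.3); cv2.imwrite(f"pics/rc_{n}.png",r)
im=cv2.hconcat([cv2.imread(f"pics/rc_{n}.png")[:, :] for n in "RY"]); print(im.shape); cv2.imwrite("pics/rc.png",im)
E
```

```text
(582, 724, 3)
```

View pics/rc.png

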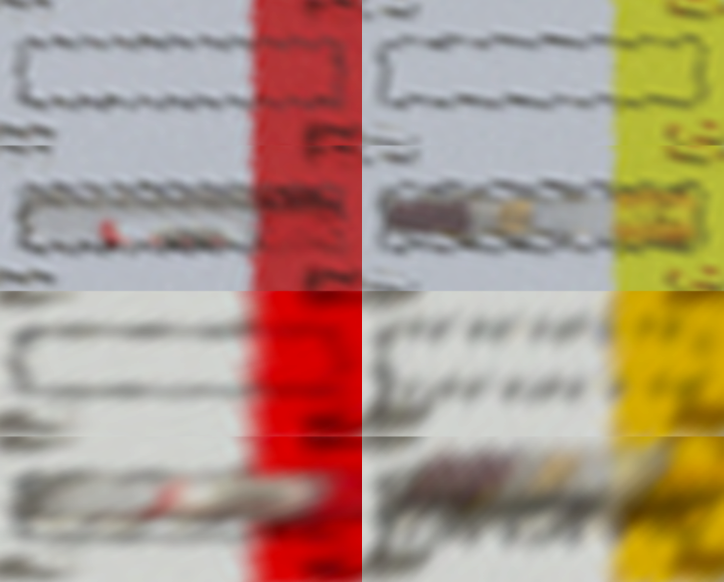

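View pics/rc_P.png

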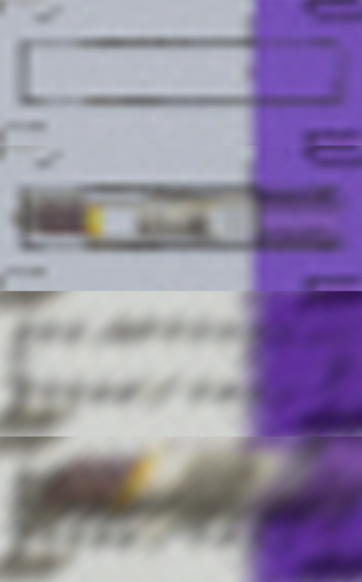

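```bash
python3 - <<'E'
from workcell import arm
from chk import *
import pickle
F0=pickle.load(open("f0.pkl","rb"))["top"]; f=pickle.load(open("f3.pkl","rb"))
ys=np.arange(-18,18.1,1.5); print("y",ys.tolist())
for n,cc,ca in(("P",(654.6,64.3),-1.8),("R",(652.7,-82.8),13.7),("Y",(461.8,232.5),9.05)):
    for nm,xr in(("end",(-47,-36)),("mid",(2,22)),("cap",(30,47))):
        for t,g in(("before",F0),("after",f)):
            B=np.mean([prof(g,cc,np.radians(ca),[(x,y) for y in ys],.008) for x in np.arange(*xr,1.)],0)
            print(n,nm,t,B[:,0].round().astype(int).tolist())
# original loose red tube, its own frame
for n,c,a in(("R",(487.3,-91.4),-31.2),):
    for xr in((-85,-75),(-37,-17),(-9,8)):
        B=np.mean([prof(F0,c,np.radians(a),[(x,y) for y in ys],.000) for x in np.arange(*xr,1.)],0); print("loose",xr,B[:,0].round().astype(int).tolist())
E
```

```text
y [-18.0, -16.5, -15.0, -13.5, -12.0, -10.5, -9.0, -7.5, -6.0, -4.5, -3.0, -1.5, 0.0, 1.5, 3.0, 4.5, 6.0, 7.5, 9.0, 10.5, 12.0, 13.5, 15.0, 16.5, 18.0]
P end before [57, 58, 60, 60, 57, 51, 50, 56, 61, 60, 60, 60, 60, 60, 60, 60, 59, 57, 52, 51, 57, 61, 60, 57, 55]
P end after [57, 58, 60, 60, 57, 52, 48, 51, 46, 34, 26, 27, 27, 28, 31, 35, 40, 45, 48, 52, 58, 61, 59, 57, 54]
P mid before [60, 60, 60, 59, 56, 46, 44, 53, 61, 60, 59, 59, 59, 60, 60, 60, 59, 56, 46, 43, 53, 61, 60, 59, 60]
P mid after [60, 60, 59, 59, 56, 45, 38, 42, 47, 47, 47, 48, 50, 52, 52, 49, 44, 41, 39, 44, 54, 61, 60, 59, 59]
P cap before [33, 34, 33, 33, 32, 28, 27, 31, 34, 34, 33, 33, 33, 33, 33, 33, 33, 32, 30, 29, 31, 33, 33, 32, 32]
P cap after [33, 34, 33, 33, 31, 27, 23, 23, 25, 27, 31, 34, 34, 31, 28, 26, 23, 22, 25, 30, 32, 33, 33, 32, 32]
R end before [55, 61, 60, 57, 51, 44, 48, 58, 61, 60, 60, 60, 60, 60, 60, 60, 59, 55, 46, 44, 53, 60, 60, 60, 59]
R end after [55, 61, 60, 58, 50, 42, 45, 53, 57, 55, 53, 54, 54, 52, 47, 41, 40, 42, 42, 44, 54, 60, 60, 59, 59]
R mid before [60, 60, 59, 58, 52, 44, 46
[... 745 characters left out ...]
, 60, 60]
Y mid after [59, 60, 60, 59, 55, 48, 45, 47, 48, 49, 52, 53, 53, 53, 52, 50, 48, 47, 45, 43, 49, 59, 60, 59, 60]
Y cap before [55, 57, 58, 57, 52, 44, 44, 52, 58, 58, 58, 58, 58, 58, 58, 58, 57, 54, 49, 46, 51, 57, 58, 57, 57]
Y cap after [55, 57, 58, 57, 52, 42, 36, 37, 41, 44, 46, 47, 49, 52, 51, 47, 44, 42, 40, 44, 51, 57, 58, 57, 56]
loose (-85, -75) [51, 51, 51, 51, 51, 50, 49, 48, 48, 49, 49, 50, 50, 49, 46, 41, 40, 47, 52, 53, 53, 53, 53, 53, 53]
loose (-37, -17) [53, 53, 53, 53, 53, 52, 47, 41, 40, 45, 50, 55, 55, 52, 47, 41, 38, 43, 51, 54, 53, 53, 53, 53, 53]
loose (-9, 8) [54, 54, 54, 54, 52, 46, 35, 27, 27, 29, 29, 28, 28, 29, 28, 24, 22, 26, 37, 48, 53, 54, 54, 53, 53]
```

```bash
python3 - <<'E'
from workcell import arm
print(arm.current_time_s(),arm.current_wrist_force(),arm.current_opening()); arm.close_job()
E
```

```text
41.825 [ 0.65031775  1.10989756 -0.14659123] 0.054909273472750424
the job is handed in; nothing more can be done
```

The three tubes and the slide box are laid out in their matching cradles, released, and the job was handed in at 41.8 s. Each tube's cap lies over its coloured end, and I set everything down at 20 mm/s with only about 1 N on the wrist. I never went near the timer or the beaker.

| Item | Along the cradle | Across the cradle |
|---|---|---|
| Purple tube | about 0.5 mm off | centred within 1 mm |
| Yellow tube | about 1 mm off | within about 1 mm |
| Red tube | about 0 mm off | about 0.5–1 mm to −y |
| Slide box | about 1 mm off | centred, sides at about ±16.5 mm |

**Weakest check:** shading hid one side of the red tube, so I measured its sideways offset with the height parallax removed. The estimates differed by about 0.5 mm. I left it alone because it was within measuring accuracy.

**Final state:** the arm was back at its start pose, touching nothing. The last views showed everything resting in place, with the timer and beaker looking unmoved by eye; I didn't measure those two.

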